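# Refit the rinsed filter cassette of the bench dehumidifier

### The job

The dehumidifier's rinsed filter cassette stands on edge in the wire drying rack; put it back. Open the little filter door wide, slide the cassette, lying flat with its blue pull fin on top and at the near end, nose first all the way into the slot behind the door, and shut the door fully on it. Leave the other things on the worktop where they are.

Things in the scene. Friction and masses are not known exactly. Their poses are not given: they have to be found in the camera images.
- cassette: Flat grey filter cassette with dark mesh, loose: slab 130 mm long (own x), 64 wide (own y), 10 thick (own z), 0.10 to 0.20 kg. Origin: slab centre. +x = nose (plain end, goes in first), -x = tail. A blue pull fin stands on the +z face at the tail; the other face is flat. It starts on edge in the rack: -y up, +z (fin side) level, along the rack's +x, tail toward the rack's +y
- cassette_edge (a point): Middle of the cassette's -y long edge, at own (0, -32, 0) mm: the upper edge at the start, 77 mm high, the upper 32 mm clear of the wires. There the cassette can be taken only across its 10 mm thickness from above; for the slot it must be laid flat, fin up (tilt it fin side up, set the lower edge on the worktop, let go and it lies down on its back), and taken again
- pull_fin (a point): Middle of the blue pull fin, at own (-48, 0, 18) mm of the cassette. The fin is 30 mm long (own x, -63 to -33), 10 thick (own y), and rises 26 above the slab's face. Pinched across its thickness it carries the cassette level and pushes it home
- dehumidifier: Low white dehumidifier with louvred top, fixed, 168 mm deep, 245 wide, 70 high. Origin: on the worktop under the slot's centre line, in the plane of the front face; own x points into the machine (insertion), y to its left. A finger well, open on top, is cut in its front edge: x 0 to 48, y -58 to +48 mm, floor 6 high with a ramp at the front. The cassette fully home has its origin at (75, 0, 11) mm
- slot_mouth (a point): Centre of the slot's mouth in the well's back wall, at (48, 0, 12) mm of the dehumidifier: 67.5 mm wide (own y), 13 high (z 6 to 19), end stop 92 mm further in. Guide rails 17 mm high at y = +-34, flared from x = 7, lead to it. With the cassette home, its tail is at x = 10 and the fin (x 12 to 42, z 16 to 42) stays in the well, free to reach from above
- filter_door (a joint): Grey door across the front of the well, upright hinge at its left end; rad, 0 = shut, up to 2.6 as its free end swings toward the robot and round to the left (clockwise from above). It starts shut or ajar and stays where left (0.04 N m friction). 106 mm long, 8 to 40 mm above the worktop. It shuts only when the cassette is within a few mm of home (it pushes it that bit)
- door_knob (a point): Middle of the grip of the door's blue upright round post: 14 mm diameter, 80 mm from the hinge axis, 5 mm in front of it (with the door shut at (-8, -30, 55) mm of the dehumidifier). Its top is 66 mm above the worktop and it stands free all round above 40 mm (the door's top edge); the point is 55 mm above the worktop
- door_hinge (a point): Point on the door's hinge axis, 55 mm above the worktop; at (-3, 50, 55) mm in the dehumidifier's frame
- rack: Steel-wire drying rack on a white drip tray, fixed, 136 mm (own x) by 168 (own y), wire dividers 44 high. Origin: centre of its underside; its places run along own y. The cassette rests on wires 12.5 mm above the worktop in the middle place (x = 0), between dividers 13 mm apart. The worktop between rack and dehumidifier, about x 0.40 to 0.56, y -0.06 to 0.03 m, is free to lay the cassette down
- jug_orange: Orange detergent jug with black cap, 99x141x253 mm, full and fixed in place; keep clear of it. Origin: centre of the underside
- starch: Red spray can, 59 across, 198 high, loose; leave alone (sizes in mm). Origin: centre of the underside
- stain_tub: Blue and yellow tub with white lid, 78x84x130 mm, full and fixed in place; keep clear of it. Origin: centre of the underside
- dryer_sheets: White and grey carton, 111x68x68, loose; leave alone (sizes in mm). Origin: centre of the underside
- soap_box: Red carton, 47x64x44, loose; leave alone (sizes in mm). Origin: centre of the underside
- spool_red: Spool of red thread, 28 across, 43 high, loose; leave alone (sizes in mm). Origin: centre of the underside
- spool_blue: Spool of blue thread, 28 across, 43 high, loose; leave alone (sizes in mm). Origin: centre of the underside

How it is judged:
On the way, in this order (a step that is already met when the one before it is completed fails the run):
1. the filter door is opened wide (more than 1.2 rad) (value of joint filter_door above 1.2 rad), for 0.1 s.
2. the cassette's nose is more than 30 mm inside the slot, flat, fin up, tail toward the robot (y of cassette in the frame of dehumidifier between -0.006 and 0.006 m and z of cassette in the frame of dehumidifier below 0.016 m and x of pull_fin in the frame of dehumidifier below 0.06 m and angle between cassette's own z axis and vertical below 0.12 rad and angle between the x axis of cassette and the x axis of dehumidifier, either way round below 0.1 rad and x of cassette in the frame of dehumidifier above 0.015 m), for 0.1 s.
At the end, for the whole second after the job is handed in: The cassette lies flat in the slot, fin up and tail toward the robot, within 6 mm of fully home (lengthwise) and of the slot's centre line, straight and at rest; the filter door is shut to within 0.1 rad; no bystander has moved more than 30 mm (y of cassette in the frame of dehumidifier between -0.006 and 0.006 m and z of cassette in the frame of dehumidifier below 0.016 m and x of pull_fin in the frame of dehumidifier below 0.06 m and angle between cassette's own z axis and vertical below 0.12 rad and angle between the x axis of cassette and the x axis of dehumidifier, either way round below 0.1 rad and x of cassette in the frame of dehumidifier between 0.069 and 0.08 m and value of joint filter_door below 0.1 rad and linear speed of cassette below 0.01 m/s); the robot touches nothing.
It fails at once if a loose bystander is moved more than 30 mm (distance of any of starch, dryer_sheets, soap_box, spool_red, spool_blue from where it was at the start of the episode above 0.03 m).
It also fails if it takes over 72 s, if anything falls off the work surface, if the arm or the gripper's body presses on something with over 40 N, if the wrist force passes 120 N, or if a joint passes its speed limit or range.

### The arm

A 7-joint arm with a two-finger parallel gripper is mounted at the origin on a cart in front of the work surface, level with it; the furniture and walls round the work are solid. World frame = base frame: x ahead of the robot, y to its left, z up, the work surface at z = 0. Lengths are in m, angles in rad, forces in N, time in s.
With the tool pointing down it reaches from about 0.35 to 0.9 m from the base axis. Payload 8.1 kg.
Tool frame: the origin (TCP) lies midway between the tips of the shut fingers; the grasp point (between the pads) lies 19 mm behind it; z points along the fingers, y is the line along which they close (so a half turn about z gives the same grasp; the last joint's range is limited). The gripper opens to 92 mm and grips with 3 to 60 N. Pads are 19 mm wide; open, the fingers measure 130 mm over their backs; the gripper's body (75 mm by 190 mm) begins 47 mm behind the grasp point.
Start: joints at [1.082, 0.434, 0.025, 1.573, -0.012, 1.134, -0.075], TCP at [0.235, -0.579, 0.227] pointing down, gripper open.
Joint ranges: [-2.62, 2.62], [-0.44, 2.09], [-1.27, 1.32], [0.08, 2.57], [-1.32, 4.46], [0.12, 2], [-2.74, 2.74]. Speed limits (rad/s): [2.22, 2.22, 3.01, 3.01, 3.14, 3.14, 3.14].

### API

Orientations are given as a rotation vector (axis times angle).
In Python, from cell import arm gives the robot as it stands.
- The arm moves only by the tool carry_out, never from a script. Its arguments are lists of equal length, an entry for each row: "claw": the finger opening in cm, from 0 to 9.18; "delta_pos": the shift along the tool's x, y, z in cm, a list of three; "angular": the turn, a rotation vector about the tool's x, y, z in rad, a list of three. In form: {"claw": [claw, ...], "delta_pos": [[dx, dy, dz], ...], "angular": [[ax, ay, az], ...]}. A call has 1 to 20 rows; each row shifts and turns the commanded pose from where the row before left it, along the tool's axes as they then stand; what a row does not reach is not made up. A row lasts 1/10 s, in which the tool goes at most 50 mm and 8.59 degrees, less where a joint would pass 70% of its speed; a pose out of reach is approached as far as the arm can. A call with a gripper value outside its range is refused whole. The fingers move at their own pace and stop on an object; "force" is the grip in N (left out, the last holds). Time passes only in rows, so rows that do not move let the fingers close. It gives the time, the measured TCP pose, the force, the opening and the grip force at its end, in the units of the state.
- arm.observe(): the state, without advancing time (a new reading comes with each control period).
- arm.get_image(name): name is "scene" or "side" or "wrist"; returns a dict with "frame" (384x512x3 uint8, red, green, blue), "mtx" (3x3 intrinsics, pixels), "T" (4x4, takes a point from camera to world coordinates). Camera axes: x right, y down, z forward; pixel columns grow to the right and rows downward; lengths in m; the calibration is good to about 2 mm. A picture is of the moment at which its call begins. There is no depth.
- arm.sign_off(): hands the job in; it is judged then, once.
Trained networks look in a picture, given as the dict that the camera call returned (one of the last four; its "shot" number tells which), for a name from the list of things; names that differ only in an ending like _2 or _b are one class to them, and where a whole thing is asked for, a point or a joint stands for the part that bears it (a point fixed in the world has none). Each returns a list of dicts, best first, with "conf" (0 to 1); they miss things now and then, are a little off and sometimes report something else, mostly with a low value. They report only what shows in the picture. A call takes as long as a camera call.
- arm.look_for(label, picture): "centre" ([column, row] as shares, 0 to 1, of the picture: columns of its width, rows of its height, amid what is visible of it).
- arm.trace(label, picture): "region" (384x512 bool, what is visible of it) and "centre" ([column, row] as shares, 0 to 1, of the picture: columns of its width, rows of its height, amid what is visible of it).
- arm.place_of(label, picture): "centre" ([column, row] as shares, 0 to 1, of the picture: columns of its width, rows of its height: a listed point, or the origin of a listed thing).
The state is a dict: "clock": time; "joints": joint angles; "dq": joint speeds; "joint_efforts": joint torques, N m; "position": TCP position; "ee_rot": TCP orientation; "force": force on the tool from outside, world axes, zero at the start; "ft_torque": the same for the moment, N m; "width": opening from 0.0 (shut) to 1.0 (fully open); "gripper_force": force on a finger pad.
Only numpy, scipy, OpenCV 4.12 (cv2) and the standard library are available. Lean on these libraries where they do the work, as an engineer would, in place of code of your own. Each camera call takes 0.05 s, during which the arm holds its last target. There are 200 camera calls.

## Working session

There is one attempt and no reset: what is moved stays moved. The work goes in short steps, Python scripts to look and compute and a tool call to move; the robot and the scene stay as the last step left them, time stands still between calls to the robot, and variables do not carry over. Pictures are saved under pics/ and viewed, at most 10 in all, crops included, and the job is handed in when it is done.

Besides the shell and the picture viewer there is one more tool, called after ">>>" as name(argument=value, ...) on one line, values as JSON. carry_out: Moves the arm, as the interface text tells. Its arguments: {"type":"object","properties":{"claw":{"type":"array","items":{"type":"number"}},"delta_pos":{"type":"array","items":{"type":"array","items":{"type":"number"}}},"angular":{"type":"array","items":{"type":"array","items":{"type":"number"}}},"force":{"type":"number"}},"required":["claw","delta_pos","angular"]}

```bash
mkdir -p pics; ls
cat > h.py <<'E'
import numpy as np, cv2
from cell import arm
from scipy.spatial.transform import Rotation as R
def ray(im,c):
    u=np.array([c[0]*512,c[1]*384,1.]); d=im['T'][:3,:3]@np.linalg.solve(im['mtx'],u)
    return im['T'][:3,3],d/np.linalg.norm(d)
def atz(im,c,z):
    o,d=ray(im,c); return o+d*(z-o[2])/d[2]
def tri(rs):
    A=0;b=0
    for o,d in rs:
        P=np.eye(3)-np.outer(d,d); A=A+P; b=b+P@o
    x=np.linalg.solve(A,b); return x,max(np.linalg.norm((np.eye(3)-np.outer(d,d))@(x-o)) for o,d in rs)
def proj(im,p):
    q=im['T'][:3,:3].T@(np.asarray(p)-im['T'][:3,3]); q=im['mtx']@q; return q[:2]/q[2]
def save(im,n): cv2.imwrite('pics/'+n+'.png',im['frame'][:,:,::-1])
E
python3 - <<'E'
from h import *
s=arm.observe(); print(s)
ims={n:arm.get_image(n) for n in('scene','side')}
for n in ims: print(n,ims[n]['T'][:3,3].round(3),ims[n]['mtx'][0,0])
cv2.imwrite('pics/a.png',np.hstack([cv2.resize(ims[n]['frame'],(400,300)) for n in ims])[:,:,::-1])
for n in ims: save(ims[n],n)
for l in ['cassette','cassette_edge','pull_fin','dehumidifier','slot_mouth','door_knob','door_hinge','rack','starch','soap_box','dryer_sheets','spool_red','spool_blue','jug_orange','stain_tub']:
    rs=[];t=''
    for n in ims:
        r=arm.place_of(l,ims[n])
        if r: rs.append(ray(ims[n],r[0]['centre'])); t+=f" {n} {np.round(np.array(r[0]['centre'])*[512,384],1)} {r[0]['conf']:.2f}"
    x=tri(rs) if len(rs)==2 else (None,0)
    print(l,x[0] if x[0] is None else x[0].round(4),round(x[1],4),t)
E
```

```text
pics
{'clock': 0.0, 'joints': array([ 1.08238196,  0.43524503,  0.0249494 ,  1.57409467, -0.01162738,
        1.13400792, -0.07509882]), 'dq': array([-1.32372509e-04,  4.96438451e-04, -1.43129055e-03, -1.22031867e-03,
       -8.81184577e-04,  2.22229101e-03, -2.80251065e-06]), 'joint_efforts': array([-1.56919574e-03, -6.67854381e+01,  9.84565057e-01, -3.14460540e+01,
       -6.06676494e-02,  4.31892264e-02,  6.93882362e-05]), 'position': array([ 0.23496896, -0.57859115,  0.22593194]), 'ee_rot': array([-3.08181085e+00, -6.01895256e-01,  6.55402498e-04]), 'force': array([-0.27388372,  0.41349571, -0.28474636]), 'ft_torque': array([-0.07116534, -0.02740753,  0.01352477]), 'gripper_force': 0.0, 'width': 0.9989982933328317}
scene [-0.593 -0.745  1.103] 426.6761834929179
side [ 0.252 -1.438  0.689] 426.74047445402806
cassette [ 0.5021 -0.2673  0.0377] 0.0032  scene [313.  234.3] 0.84 side [268.7 229. ] 0.85
cassette_edge [ 0.5108 -0.2643  0.0735] 0.0075  scene [314.1 224.2] 0.67 side [270.5 219.5] 0.68
pull_fin None 0  side [260.5 217. ] 0.71
dehumidifier [5.373e-01 2.005e-01 1.000e-04] 0.
[... 302 characters left out ...]
73 side [249.3 167.1] 0.59
rack [ 0.5149 -0.2653 -0.0086] 0.0039  scene [313.1 243.2] 0.78 side [273.6 239.1] 0.75
starch [ 0.6819 -0.1866 -0.0087] 0.0031  scene [314.7 211.1] 0.72 side [314.7 224.7] 0.62
soap_box None 0 
dryer_sheets [ 0.4523  0.4513 -0.0048] 0.0044  scene [161.6 190.9] 0.69 side [227.6 164.8] 0.71
spool_red [ 0.3777 -0.5365  0.0593] 0.0139  scene [370.5 278.1] 0.60 side [240.5 280. ] 0.67
spool_blue [ 4.600e-01 -5.111e-01 -2.000e-04] 0.0018  scene [369.8 276.4] 0.52 side [273.2 284.3] 0.56
jug_orange [ 0.6665 -0.3666  0.0016] 0.0067  scene [354.3 225.7] 0.75 side [327.3 250.4] 0.74
stain_tub [ 0.676  -0.0985  0.0033] 0.0012  scene [295.4 203. ] 0.64 side [306.1 210.3] 0.74
```

Run:
```python
import cv2,numpy as np
a=cv2.imread('pics/scene.png');b=cv2.imread('pics/side.png')
a=cv2.resize(a[130:310,130:430],(800,480),interpolation=3)
b=cv2.resize(b[130:310,190:390],(667,600),interpolation=3)
cv2.imwrite('pics/a1.png',a);cv2.imwrite('pics/b1.png',b)
```

```text
(no output)
```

View pics/a1.png

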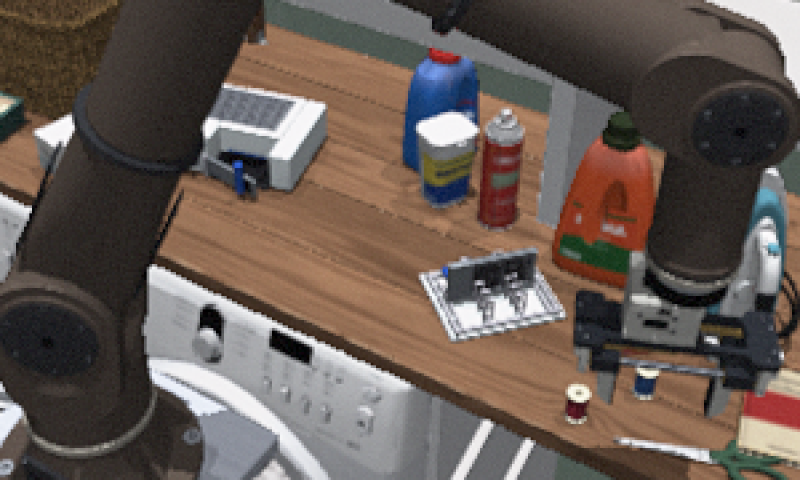

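View pics/b1.png

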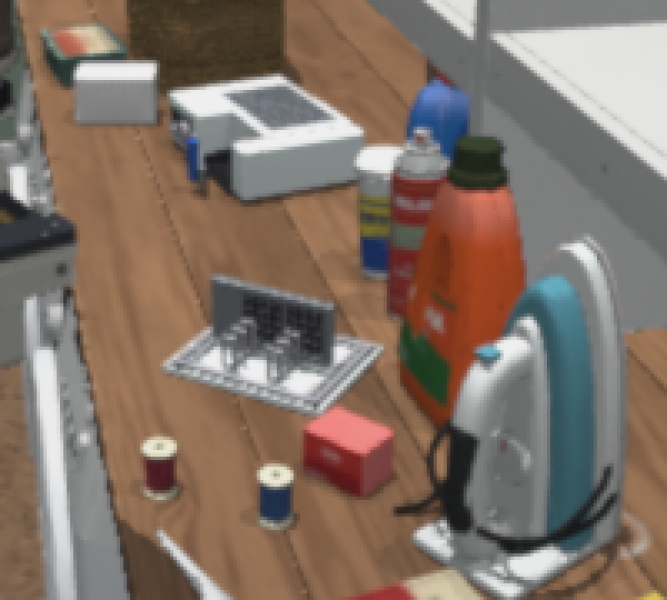

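```bash
cat >> h.py <<'E'
def down(yaw):  # tool down, tool x at world yaw
    c,s=np.cos(yaw),np.sin(yaw); return np.array([[c,s,0],[s,-c,0],[0,0,-1.]])
def plan(p,Rt=None,vmax=4.5,wmax=.14,frm=None,n=None):
    s=arm.observe(); p0,R0=(s['position'],R.from_rotvec(s['ee_rot']).as_matrix()) if frm is None else frm
    Rt=R0 if Rt is None else Rt; p=np.asarray(p,float)
    w=R.from_matrix(R0.T@Rt).as_rotvec(); d=(p-p0)*100
    n=n or int(max(1,np.ceil(np.linalg.norm(d)/vmax),np.ceil(np.linalg.norm(w)/wmax)))
    rows=[(R.from_rotvec(w*i/n).as_matrix().T@R0.T@d/n).round(2).tolist() for i in range(n)]
    print(n,'rows; pos',rows,'\n ang',(w/n).round(3).tolist()); return p,Rt
E
python3 - <<'E'
from h import *
s=arm.observe(); Rt=R.from_rotvec(s['ee_rot']).as_matrix()
w=arm.get_image('wrist'); print((Rt.T@(w['T'][:3,3]-s['position'])).round(3),(Rt.T@w['T'][:3,:3]).round(2),w['mtx'])
f=plan([.235,-.579,.40]); plan([.40,-.265,.42],down(0.),frm=f)
E
```

```text
[ 0.065 -0.    -0.157] [[ 0.   -0.97 -0.25]
 [ 1.    0.    0.  ]
 [ 0.   -0.25  0.97]] [[328.08348391   0.         251.75307157]
 [  0.         328.08348391 195.47353284]
 [  0.           0.           1.        ]]
4 rows; pos [[-0.0, -0.0, -4.33], [-0.0, -0.0, -4.33], [-0.0, -0.0, -4.33], [-0.0, -0.0, -4.33]] 
 ang [0.0, 0.0, 0.0]
8 rows; pos [[3.39, -2.86, -0.25], [3.25, -3.02, -0.25], [3.1, -3.17, -0.25], [2.94, -3.32, -0.25], [2.78, -3.46, -0.25], [2.61, -3.59, -0.25], [2.43, -3.71, -0.25], [2.25, -3.82, -0.25]] 
 ang [0.0, -0.0, 0.048]
```

>>> carry_out(claw=[9.1, 9.1, 9.1, 9.1, 9.1, 9.1, 9.1, 9.1, 9.1, 9.1, 9.1, 9.1], delta_pos=[[0, 0, -4], [0, 0, -4], [0.5, 0, -4], [1, 0, -3], [3.5, -3, 0], [3.5, -3, 0], [3.5, -3.2, 0], [3.5, -3.3, 0], [3.3, -3.5, 0], [3.0, -3.6, 0], [2.6, -3.7, 0], [2.3, -3.8, 0]], angular=[[0, 0, 0], [0, 0, 0], [0, 0, 0], [0, 0, 0], [0, 0, 0.048], [0, 0, 0.048], [0, 0, 0.048], [0, 0, 0.048], [0, 0, 0.048], [0, 0, 0.048], [0, 0, 0.048], [0, 0, 0.048]])

```text
clock: 2.85
position: [0.4379, -0.2505, 0.377]
ee_rot: [3.141, -0.0, 0.001]
force: [0.7, -0.7, 0.3]
width: 0.989
gripper_force: 0.0
```

Run:
```python
from h import *
w=arm.get_image('wrist'); save(w,'w1'); np.savez('w1.npz',**w)
for l in ['cassette','cassette_edge','pull_fin','rack','soap_box','spool_red','spool_blue','starch']:
    for r in arm.place_of(l,w)[:1]: print(l,np.round(np.array(r['centre'])*[512,384],1),r['conf'],[atz(w,r['centre'],z).round(4)[:2] for z in (0,.045,.077)])
f=plan([.40,.10,.36]);
```

```text
cassette [263.8 107. ] 0.83 [array([ 0.5109, -0.2695]), array([ 0.5102, -0.2679]), array([ 0.5097, -0.2667])]
cassette_edge [259.3 107.1] 0.68 [array([ 0.5107, -0.2624]), array([ 0.51  , -0.2614]), array([ 0.5095, -0.2607])]
pull_fin [231.6 124.8] 0.88 [array([ 0.4834, -0.2184]), array([ 0.485 , -0.2211]), array([ 0.4862, -0.223 ])]
rack [262.2 105.2] 0.6 [array([ 0.5136, -0.267 ]), array([ 0.5126, -0.2656]), array([ 0.512 , -0.2646])]
soap_box [385.9  94. ] 0.55 [array([ 0.5306, -0.4596]), array([ 0.5282, -0.442 ]), array([ 0.5265, -0.4295])]
spool_red [373.9 194.1] 0.84 [array([ 0.3698, -0.4557]), array([ 0.381 , -0.4385]), array([ 0.3889, -0.4262])]
spool_blue [415.9 141.8] 0.61 [array([ 0.4568, -0.5155]), array([ 0.4607, -0.4932]), array([ 0.4634, -0.4773])]
starch [413.3 144.4] 0.54 [array([ 0.4527, -0.5118]), array([ 0.4569, -0.4898]), array([ 0.4599, -0.4741])]
8 rows; pos [[-0.46, -4.42, 0.21], [-0.46, -4.42, 0.21], [-0.46, -4.42, 0.21], [-0.46, -4.42, 0.21], [-0.46, -4.42, 0.21], [-0.46, -4.42, 0.21], [-0.46, -4.42, 0.21], [-0.46, -4.42, 0.21]] 
 ang [0.0, 0.0, 0.0]
```

View pics/w1.png

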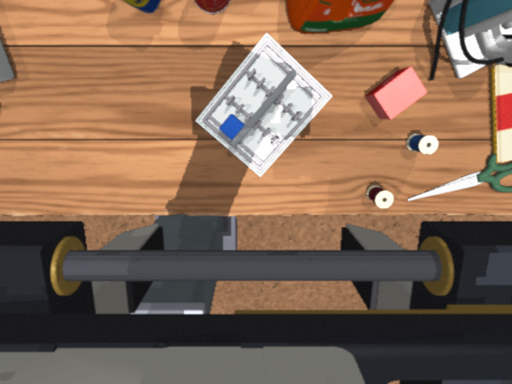

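>>> carry_out(claw=[9.1, 9.1, 9.1, 9.1, 9.1, 9.1, 9.1, 9.1], delta_pos=[[0, -4.8, 0], [0, -4.8, 0], [0, -4.8, 0], [0, -4.8, 0], [0, -4.8, 0], [0, -4.8, 0], [0, -4.8, 0], [0, -4.8, 0]], angular=[[0, 0, 0], [0, 0, 0], [0, 0, 0], [0, 0, 0], [0, 0, 0], [0, 0, 0], [0, 0, 0], [0, 0, 0]])

```text
clock: 4.1
position: [0.4365, 0.1325, 0.377]
ee_rot: [3.141, -0.001, 0.001]
force: [1.3, 0.3, 0.2]
width: 0.992
gripper_force: 0.0
```

Run:
```python
from h import *
w=arm.get_image('wrist'); save(w,'w2'); np.savez('w2.npz',**w)
for l,z in dict(dehumidifier=0,slot_mouth=.012,door_knob=.055,door_hinge=.055).items():
    for r in arm.place_of(l,w)[:1]: print(l,np.round(np.array(r['centre'])*[512,384],1),r['conf'],atz(w,r['centre'],z).round(4)[:2])
cv2.imwrite('pics/w2c.png',cv2.resize(w['frame'],(800,600),interpolation=3)[:,:,::-1])
```

```text
dehumidifier [208.5  88.5] 0.86 [0.5372 0.1997]
slot_mouth [200.   60.7] 0.57 [0.5758 0.2096]
door_knob [225.3 108.2] 0.68 [0.507  0.1699]
door_hinge [165.5  95.9] 0.56 [0.5236 0.2533]
```

View pics/w2c.png

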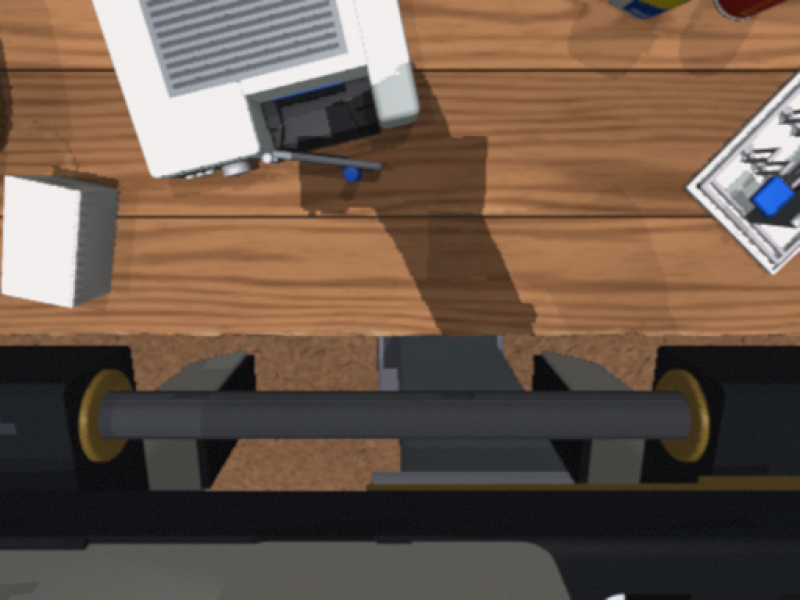

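Run:
```python
from h import *
w=dict(np.load('w2.npz'))
print(atz(w,np.array([225.3/512,110/384]),.066),atz(w,np.array([171/512,100.5/384]),.04))
f=plan([.507,.170,.11]); f=plan([.507,.170,.046],frm=f)
H=np.array([.523,.2495])
for i in range(11):
    a=np.radians(-101.5-i*9); print((H+.0805*np.array([np.cos(a),np.sin(a)])).round(4))
```

```text
[0.50447529 0.16910621 0.066     ] [0.51794336 0.24951786 0.04      ]
7 rows; pos [[1.0, -0.56, 3.81], [1.0, -0.56, 3.81], [1.0, -0.56, 3.81], [1.0, -0.56, 3.81], [1.0, -0.56, 3.81], [1.0, -0.56, 3.81], [1.0, -0.56, 3.81]] 
 ang [0.0, 0.0, 0.0]
2 rows; pos [[0.0, -0.0, 3.2], [0.0, -0.0, 3.2]] 
 ang [0.0, 0.0, 0.0]
[0.507  0.1706]
[0.4948 0.1741]
[0.4834 0.1794]
[0.4729 0.1865]
[0.4636 0.1951]
[0.4559 0.2051]
[0.4497 0.2161]
[0.4454 0.228 ]
[0.443  0.2404]
[0.4426 0.253 ]
[0.4441 0.2655]
```

>>> carry_out(claw=[5, 4, 4, 4, 4, 4, 4, 4, 4, 4, 4], delta_pos=[[1, -0.55, 3.8], [1, -0.55, 3.8], [1, -0.55, 3.8], [1, -0.55, 3.8], [1, -0.55, 3.8], [1, -0.55, 3.8], [0.9, -0.5, 3.8], [0, 0, 2], [0, 0, 2], [0, 0, 2], [0, 0, 0.4]], angular=[[0, 0, 0], [0, 0, 0], [0, 0, 0], [0, 0, 0], [0, 0, 0], [0, 0, 0], [0, 0, 0], [0, 0, 0], [0, 0, 0], [0, 0, 0], [0, 0, 0]])

```text
clock: 5.45
position: [0.5049, 0.1667, 0.0446]
ee_rot: [3.139, -0.002, -0.005]
force: [-0.8, -1.2, 0.5]
width: 0.433
gripper_force: 0.0
```

>>> carry_out(claw=[0.5, 0.5, 0.5, 0.5, 0.5], delta_pos=[[0, 0, 0], [0, 0, 0], [0, 0, 0], [0, 0, 0], [0, 0, 0]], angular=[[0, 0, 0], [0, 0, 0], [0, 0, 0], [0, 0, 0], [0, 0, 0]], force=12)

```text
clock: 5.95
position: [0.5063, 0.1707, 0.0477]
ee_rot: [-3.14, -0.003, -0.003]
force: [0.4, 2.7, 2.0]
width: 0.144
gripper_force: 12.0
```

>>> carry_out(claw=[0.5, 0.5, 0.5, 0.5, 0.5, 0.5, 0.5, 0.5, 0.5, 0.5, 0.5, 0.5], delta_pos=[[-1.2, -0.35, 0], [-1.15, -0.55, 0], [-1.05, -0.7, 0], [-0.95, -0.85, 0], [-0.77, -1.0, 0], [-0.62, -1.1, 0], [-0.43, -1.2, 0], [-0.24, -1.25, 0], [-0.05, -1.25, 0], [0.15, -1.25, 0], [0, 0, 0], [0, 0, 0]], angular=[[0, 0, 0], [0, 0, 0], [0, 0, 0], [0, 0, 0], [0, 0, 0], [0, 0, 0], [0, 0, 0], [0, 0, 0], [0, 0, 0], [0, 0, 0], [0, 0, 0], [0, 0, 0]])

```text
clock: 7.15
position: [0.4418, 0.2658, 0.0465]
ee_rot: [-3.141, -0.005, 0.001]
force: [-4.5, 2.8, -1.2]
width: 0.145
gripper_force: 12.0
```

>>> carry_out(claw=[3, 3, 3, 3, 3, 3, 3], delta_pos=[[0, 0, 0], [0, 0, 0], [0, 0, -3], [0, 0, -4], [0, 0, -4.5], [0, 0, -4.5], [0, 4.5, -2]], angular=[[0, 0, 0], [0, 0, 0], [0, 0, 0], [0, 0, 0], [0, 0, 0], [0, 0, 0], [0, 0, 0]])

```text
clock: 7.85
position: [0.4438, 0.2253, 0.2317]
ee_rot: [-3.135, -0.013, -0.011]
force: [1.8, -1.0, -0.1]
width: 0.328
gripper_force: 0.0
```

Run:
```python
from h import *
s=arm.observe(); print(s['joints'].round(2),s['position'])
w=arm.get_image('wrist'); save(w,'w3'); np.savez('w3.npz',**w)
for l,z in dict(dehumidifier=0,slot_mouth=.012,door_knob=.055,door_hinge=.055).items():
    for r in arm.place_of(l,w)[:1]: print(l,np.round(np.array(r['centre'])*[512,384],1),r['conf'],atz(w,r['centre'],z).round(4)[:2])
plan([.49,-.25,.25],down(np.radians(138.6)))
cv2.imwrite('pics/w3c.png',cv2.resize(w['frame'][:200],(800,312),interpolation=3)[:,:,::-1])
```

```text
[-0.16  0.27 -0.51  1.84  0.15  1.06 -2.29] [0.44379518 0.2253304  0.23167619]
dehumidifier [274.   91.4] 0.97 [0.5332 0.2026]
slot_mouth [264.6  46.9] 0.89 [0.5777 0.2144]
door_knob [213.3 180.1] 0.84 [0.441  0.2665]
door_hinge [226.2 101.4] 0.89 [0.5198 0.2524]
18 rows; pos [[0.26, 2.61, -0.13], [-0.09, 2.62, -0.13], [-0.44, 2.58, -0.13], [-0.78, 2.5, -0.13], [-1.11, 2.37, -0.13], [-1.42, 2.2, -0.13], [-1.7, 1.99, -0.13], [-1.95, 1.75, -0.13], [-2.17, 1.47, -0.13], [-2.34, 1.17, -0.13], [-2.48, 0.84, -0.13], [-2.57, 0.5, -0.13], [-2.61, 0.15, -0.13], [-2.61, -0.2, -0.13], [-2.56, -0.55, -0.13], [-2.47, -0.88, -0.13], [-2.32, -1.21, -0.13], [-2.14, -1.51, -0.13]] 
 ang [0.0, -0.0, -0.134]
```

View pics/w3c.png

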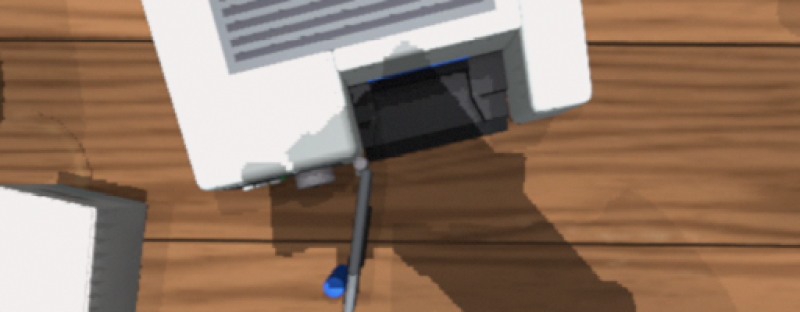

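>>> carry_out(claw=[3, 3, 3, 3, 3, 3, 3, 3, 3, 3, 3, 3, 3, 3, 3, 3, 3, 3, 3], delta_pos=[[0.26, 2.61, -0.13], [-0.09, 2.62, -0.13], [-0.44, 2.58, -0.13], [-0.78, 2.5, -0.13], [-1.11, 2.37, -0.13], [-1.42, 2.2, -0.13], [-1.7, 2.0, -0.13], [-1.95, 1.75, -0.13], [-2.17, 1.47, -0.13], [-2.34, 1.17, -0.13], [-2.48, 0.84, -0.13], [-2.57, 0.5, -0.13], [-2.61, 0.15, -0.13], [-2.61, -0.2, -0.13], [-2.56, -0.55, -0.13], [-2.47, -0.88, -0.13], [-2.32, -1.21, -0.13], [-2.14, -1.51, -0.13], [0, 0, 0]], angular=[[0, 0, -0.134], [0, 0, -0.134], [0, 0, -0.134], [0, 0, -0.134], [0, 0, -0.134], [0, 0, -0.134], [0, 0, -0.134], [0, 0, -0.134], [0, 0, -0.134], [0, 0, -0.134], [0, 0, -0.134], [0, 0, -0.134], [0, 0, -0.134], [0, 0, -0.134], [0, 0, -0.134], [0, 0, -0.134], [0, 0, -0.134], [0, 0, -0.134], [0, 0, 0]])

```text
clock: 10.0
position: [0.4886, -0.2531, 0.2486]
ee_rot: [-1.117, -2.935, 0.0]
force: [-0.3, 0.1, -0.4]
width: 0.323
gripper_force: 0.0
```

Run:
```python
from h import *
s=arm.observe(); print(s['joints'].round(2),s['position'],s['ee_rot'])
w=arm.get_image('wrist'); save(w,'w4'); np.savez('w4.npz',**w)
for l,z in dict(cassette=.045,cassette_edge=.077,pull_fin=.045).items():
    for r in arm.place_of(l,w)[:1]: print(l,np.round(np.array(r['centre'])*[512,384],1),r['conf'],atz(w,r['centre'],z).round(4)[:2])
cv2.imwrite('pics/w4c.png',cv2.resize(w['frame'][:300],(800,469),interpolation=3)[:,:,::-1])
```

```text
[ 0.88  0.38 -0.67  1.68  0.25  1.17  0.99] [ 0.48857333 -0.25313167  0.24860742] [-1.11721297e+00 -2.93485509e+00  3.91294142e-04]
cassette_edge [254.4 199.4] 0.63 [ 0.5055 -0.2655]
pull_fin [270.2 147.8] 0.61 [ 0.4797 -0.2193]
```

View pics/w4c.png

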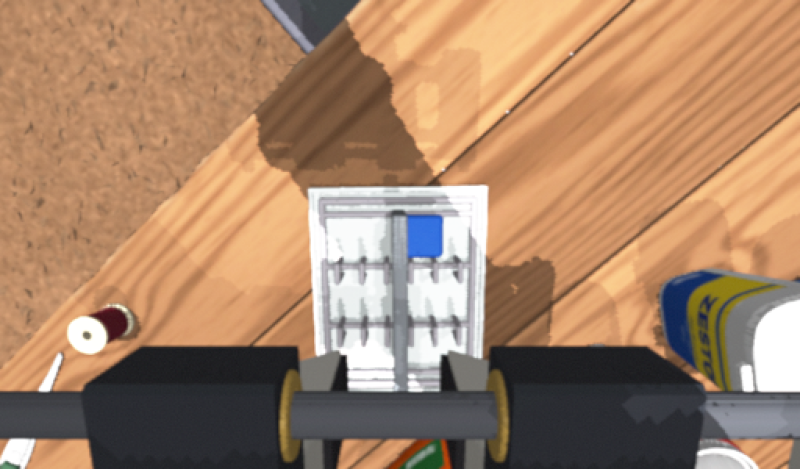

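Run:
```python
from h import *
w=dict(np.load('w4.npz')); s=arm.observe(); Rt=R.from_rotvec(s['ee_rot']).as_matrix(); print(Rt[:,0])
a=atz(w,np.array([399.5/1.5625/512,213/1.5625/384]),.077); b=atz(w,np.array([400/1.5625/512,345/1.5625/384]),.077)
d=(b-a)/np.linalg.norm(b-a); print(a,b,np.degrees(np.arctan2(d[1],d[0])))
c=a+.065*d; print('centre',c,'tool frame offset cm',Rt.T@(c-s['position'])*100)
f=plan([c[0],c[1],.11]); plan([c[0],c[1],.052],frm=f)
```

```text
[-0.74689017  0.66494647  0.00112997]
[ 0.45795994 -0.22172102  0.077     ] [ 0.52405724 -0.27966778  0.077     ] -41.24067832964512
centre [ 0.5068365  -0.26457054  0.077     ] tool frame offset cm [-2.46132535 -0.06330625 17.2572516 ]
4 rows; pos [[-0.61, -0.02, 3.49], [-0.61, -0.02, 3.49], [-0.61, -0.02, 3.49], [-0.61, -0.02, 3.49]] 
 ang [0.0, 0.0, 0.0]
2 rows; pos [[-0.0, -0.0, 2.9], [-0.0, -0.0, 2.9]] 
 ang [0.0, 0.0, 0.0]
```

>>> carry_out(claw=[3, 3, 3, 3, 3, 3, 3, 3, 3], delta_pos=[[-0.6, 0, 3.5], [-0.6, 0, 3.5], [-0.6, 0, 3.5], [-0.6, 0, 3.5], [0, 0, 2], [0, 0, 2], [0, 0, 1.6], [0, 0, 0], [0, 0, 0]], angular=[[0, 0, 0], [0, 0, 0], [0, 0, 0], [0, 0, 0], [0, 0, 0], [0, 0, 0], [0, 0, 0], [0, 0, 0], [0, 0, 0]])

```text
clock: 11.1
position: [0.507, -0.2644, 0.0545]
ee_rot: [-1.117, -2.936, -0.001]
force: [0.6, -0.3, -0.4]
width: 0.325
gripper_force: 0.0
```

>>> carry_out(claw=[0.3, 0.3, 0.3, 0.3, 0.3], delta_pos=[[0, 0, 0], [0, 0, 0], [0, 0, 0], [0, 0, 0], [0, 0, 0]], angular=[[0, 0, 0], [0, 0, 0], [0, 0, 0], [0, 0, 0], [0, 0, 0]], force=30)

```text
clock: 11.6
position: [0.507, -0.2656, 0.0548]
ee_rot: [1.118, 2.935, -0.0]
force: [-0.7, 0.9, 6.7]
width: 0.11
gripper_force: 30.0
```

Run:
```python
from h import *
s=arm.observe(); R0=R.from_rotvec(s['ee_rot']).as_matrix()
f=plan([.507,-.265,.17])
T=down(np.radians(192.8))@R.from_euler('x',-30,degrees=True).as_matrix(); print(T.round(2))
f=plan([.4776,-.0045,.13],T,frm=(f[0],R0),wmax=.1)
plan([.4776,-.0045,.041],frm=f)
```

```text
3 rows; pos [[0.01, 0.02, -3.84], [0.01, 0.02, -3.84], [0.01, 0.02, -3.84]] 
 ang [0.0, 0.0, 0.0]
[[-0.98 -0.19 -0.11]
 [-0.22  0.84  0.49]
 [ 0.    0.5  -0.87]]
11 rows; pos [[1.78, 1.59, 0.36], [1.63, 1.72, 0.47], [1.46, 1.82, 0.59], [1.29, 1.91, 0.7], [1.11, 1.98, 0.81], [0.92, 2.03, 0.92], [0.73, 2.05, 1.03], [0.53, 2.06, 1.14], [0.33, 2.04, 1.24], [0.13, 2.01, 1.33], [-0.07, 1.95, 1.42]] 
 ang [-0.044, 0.023, -0.084]
2 rows; pos [[0.0, -2.22, 3.85], [0.0, -2.22, 3.85]] 
 ang [0.0, 0.0, 0.0]
```

>>> carry_out(claw=[0.3, 0.3, 0.3, 0.3, 0.3, 0.3], delta_pos=[[0, 0, -1], [0, 0, -2], [0, 0, -2.5], [0, 0, -3], [0, 0, -3], [0, 0, 0]], angular=[[0, 0, 0], [0, 0, 0], [0, 0, 0], [0, 0, 0], [0, 0, 0], [0, 0, 0]])

```text
clock: 12.2
position: [0.5088, -0.2659, 0.1735]
ee_rot: [1.116, 2.93, -0.001]
force: [0.7, -0.5, -2.3]
width: 0.108
gripper_force: 30.0
```

>>> carry_out(claw=[0.3, 0.3, 0.3, 0.3, 0.3, 0.3, 0.3, 0.3, 0.3, 0.3, 0.3, 0.3], delta_pos=[[1.78, 1.59, 0.36], [1.63, 1.72, 0.47], [1.46, 1.82, 0.59], [1.29, 1.91, 0.7], [1.11, 1.98, 0.81], [0.92, 2.03, 0.92], [0.73, 2.05, 1.03], [0.53, 2.06, 1.14], [0.33, 2.04, 1.24], [0.13, 2.01, 1.33], [-0.07, 1.95, 1.42], [0, 0, 0]], angular=[[-0.044, 0.023, -0.084], [-0.044, 0.023, -0.084], [-0.044, 0.023, -0.084], [-0.044, 0.023, -0.084], [-0.044, 0.023, -0.084], [-0.044, 0.023, -0.084], [-0.044, 0.023, -0.084], [-0.044, 0.023, -0.084], [-0.044, 0.023, -0.084], [-0.044, 0.023, -0.084], [-0.044, 0.023, -0.084], [0, 0, 0]])

```text
clock: 13.4
position: [0.4762, -0.0028, 0.1286]
ee_rot: [0.331, -2.953, -0.801]
force: [0.3, -0.1, -1.7]
width: 0.104
gripper_force: 30.0
```

Run:
```python
from h import *
s=arm.observe(); print(s['joints'].round(2))
T=down(np.radians(192.8))@R.from_euler('x',-30,degrees=True).as_matrix()
plan([.4776,-.0045,.042],T,vmax=2.5)
im=arm.get_image('side'); save(im,'s5'); cv2.imwrite('pics/s5c.png',cv2.resize(im['frame'][60:300,150:420],(675,600),interpolation=3)[:,:,::-1])
```

```text
[ 0.95  0.75 -1.08  1.86  0.15  1.    1.68]
4 rows; pos [[-0.04, -1.14, 1.84], [-0.03, -1.13, 1.85], [-0.03, -1.13, 1.85], [-0.03, -1.13, 1.85]] 
 ang [0.002, -0.001, -0.0]
```

View pics/s5c.png

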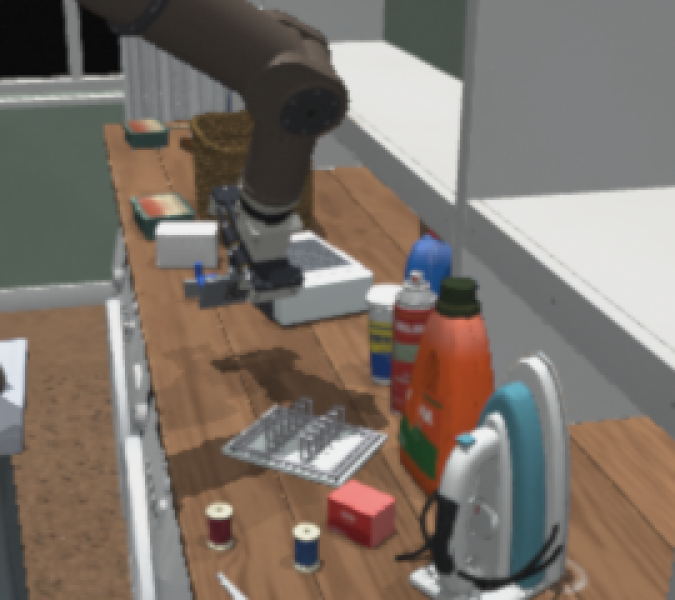

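>>> carry_out(claw=[0.3, 0.3, 0.3, 0.3, 0.3, 0.3, 0.3], delta_pos=[[0, -1.15, 2.0], [0, -1.15, 1.9], [0, -1.1, 1.8], [0, -0.5, 0.8], [0, -0.5, 0.8], [0, 0, 0], [0, 0, 0]], angular=[[0, 0, 0], [0, 0, 0], [0, 0, 0], [0, 0, 0], [0, 0, 0], [0, 0, 0], [0, 0, 0]])

```text
clock: 14.15
position: [0.4779, -0.0063, 0.045]
ee_rot: [0.325, -2.959, -0.796]
force: [0.6, -0.5, -1.5]
width: 0.112
gripper_force: 30.0
```

>>> carry_out(claw=[0.3, 0.3, 0.3], delta_pos=[[0, -0.15, 0.26], [0, 0, 0], [0, 0, 0]], angular=[[0, 0, 0], [0, 0, 0], [0, 0, 0]])

```text
clock: 14.45
position: [0.4776, -0.0063, 0.0416]
ee_rot: [0.325, -2.958, -0.796]
force: [-0.5, -0.2, -1.7]
width: 0.107
gripper_force: 30.0
```

Close to the surface now. Open, then withdraw along the tool.

>>> carry_out(claw=[8, 8, 8, 8, 8, 8, 8, 8, 8, 8, 8, 8, 8, 8], delta_pos=[[0, -0.05, 0.1], [0, 0, 0], [0, 0, 0], [0, 0, 0], [0, 0, 0], [0, 0, -0.7], [0, 0, -1], [0, 0, -1.5], [0, 0, -2], [0, 0, -3], [0, 0, -4], [0, 0, -4], [0, 0, -4], [0, 0, 0]], angular=[[0, 0, 0], [0, 0, 0], [0, 0, 0], [0, 0, 0], [0, 0, 0], [0, 0, 0], [0, 0, 0], [0, 0, 0], [0, 0, 0], [0, 0, 0], [0, 0, 0], [0, 0, 0], [0, 0, 0], [0, 0, 0]])

```text
clock: 15.85
position: [0.5033, -0.1079, 0.2196]
ee_rot: [0.322, -2.967, -0.794]
force: [0.4, 0.6, -0.5]
width: 0.873
gripper_force: 0.0
```

Run:
```python
from h import *
s=arm.observe(); print(s['joints'].round(2),s['position'])
w=arm.get_image('wrist'); save(w,'w6'); np.savez('w6.npz',**w); sd=arm.get_image('side'); save(sd,'s6')
for l,z in dict(cassette=.005,pull_fin=.023).items():
  for im in (w,sd):
    for r in arm.place_of(l,im)[:1]: print(l,np.round(np.array(r['centre'])*[512,384],1),r['conf'],atz(im,r['centre'],z).round(4)[:2])
cv2.imwrite('pics/c6.png',np.hstack([cv2.resize(w['frame'],(400,300)),cv2.resize(sd['frame'][100:260,180:393],(400,300),interpolation=3)])[:,:,::-1])
```

```text
[ 1.07  0.72 -1.09  1.61  0.12  1.31  1.79] [ 0.50330005 -0.10786069  0.21956769]
cassette [227.2 163.6] 0.67 [ 0.4769 -0.0218]
cassette [248.7 202.5] 0.9 [0.4809 0.005 ]
pull_fin [234.7 125.3] 0.82 [ 0.4324 -0.03  ]
pull_fin [238.9 203.3] 0.88 [ 0.4387 -0.0324]
```

View pics/c6.png

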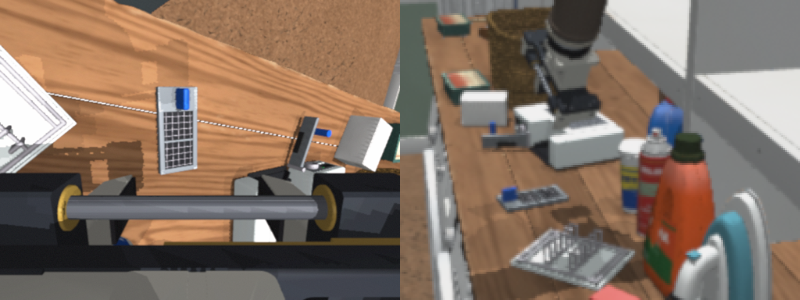

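Run:
```python
from h import *
plan([.46,-.027,.17],down(np.radians(192.8)))
```

```text
4 rows; pos [[0.53, 1.26, 2.01], [0.53, 1.52, 1.83], [0.53, 1.74, 1.62], [0.53, 1.94, 1.37]] 
 ang [0.132, -0.001, -0.001]
```

>>> carry_out(claw=[4, 3, 3, 3, 3, 3], delta_pos=[[0.53, 1.26, 2.0], [0.53, 1.52, 1.83], [0.53, 1.74, 1.62], [0.53, 1.94, 1.37], [0, 0, 0], [0, 0, 0]], angular=[[0.132, 0, 0], [0.132, 0, 0], [0.132, 0, 0], [0.132, 0, 0], [0, 0, 0], [0, 0, 0]])

```text
clock: 16.75
position: [0.4601, -0.0253, 0.1707]
ee_rot: [0.354, -3.117, 0.004]
force: [-0.3, -1.1, -0.0]
width: 0.393
gripper_force: 0.0
```

Run:
```python
from h import *
s=arm.observe(); print(s['joints'].round(2),s['position'],s['ee_rot'])
w=arm.get_image('wrist'); save(w,'w7'); np.savez('w7.npz',**w)
for l,z in dict(cassette=.005,pull_fin=.023).items():
    for r in arm.place_of(l,w)[:1]: print(l,np.round(np.array(r['centre'])*[512,384],1),r['conf'],atz(w,r['centre'],z).round(4)[:2])
hsv=cv2.cvtColor(w['frame'],cv2.COLOR_RGB2HSV)
m=cv2.inRange(hsv,(100,120,50),(130,255,255)); n,lab,st,c=cv2.connectedComponentsWithStats(m)
print([(st[i].tolist(),c[i].round(1).tolist()) for i in range(1,n) if st[i][4]>40])
for r in arm.trace('cassette',w)[:1]:
    g=r['region'].astype(np.uint8); k=max(cv2.findContours(g,0,2)[0],key=cv2.contourArea)[:,0]
    P=np.array([atz(w,(q+.5)/[512,384],.010)[:2] for q in k])*1000
    b=cv2.minAreaRect(P.astype(np.float32)); print(r['conf'],b,cv2.boxPoints(b).round(1).tolist())
    cv2.imwrite('pics/tr.png',g*255)
cv2.imwrite('pics/w7c.png',w['frame'][:,:,::-1])
```

```text
[ 0.71  0.4  -0.98  1.97  0.4   0.98  1.33] [ 0.46009169 -0.02530071  0.17067787] [ 0.35431864 -3.11650918  0.00438194]
cassette [251.8 201.8] 0.6 [ 0.4804 -0.0206]
pull_fin [249.3 155.3] 0.92 [ 0.4326 -0.034 ]
[([247, 141, 11, 35, 340], [252.2, 158.3])]
0.84 ((473.2987060546875, -22.541213989257812), (115.38893127441406, 65.25686645507812), 12.623856544494629) [[409.8999938964844, -3.299999952316284], [424.1000061035156, -67.0], [536.7000122070312, -41.79999923706055], [522.5, 21.899999618530273]]
```

View pics/w7c.png

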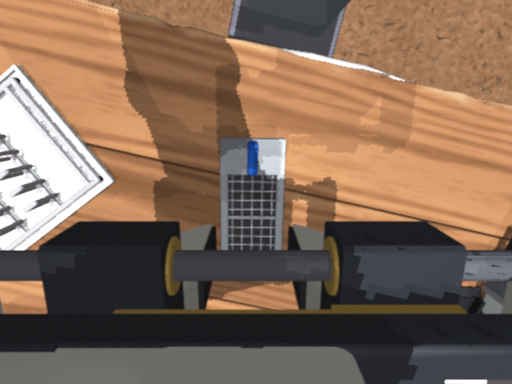

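Run:
```python
from h import *
s=arm.observe(); R0=R.from_rotvec(s['ee_rot']).as_matrix()
print(np.degrees(np.arctan2(R0[1,0],R0[0,0])), R0.T@(np.array([.4337,-.0314,.10])-s['position'])*100)
```

```text
-167.59400154084892 [2.70404247 0.38626977 7.04993977]
```

Run:
```python
from h import *
for i in range(3):
    s=arm.observe(); R0=R.from_rotvec(s['ee_rot']).as_matrix()
    print(s['clock'],s['position'],s['ee_rot'],R0.round(4).tolist())
```

```text
16.95 [ 0.46127788 -0.0292573   0.17036434] [ 3.38920557e-01 -3.11828061e+00  1.52813386e-03] [[-0.9766, -0.2148, -0.0048], [-0.2148, 0.9766, -0.0015], [0.005, -0.0004, -1.0]]
16.95 [ 0.46127788 -0.0292573   0.17036434] [ 3.38920557e-01 -3.11828061e+00  1.52813386e-03] [[-0.9766, -0.2148, -0.0048], [-0.2148, 0.9766, -0.0015], [0.005, -0.0004, -1.0]]
16.95 [ 0.46127788 -0.0292573   0.17036434] [ 3.38920557e-01 -3.11828061e+00  1.52813386e-03] [[-0.9766, -0.2148, -0.0048], [-0.2148, 0.9766, -0.0015], [0.005, -0.0004, -1.0]]
```

Run:
```python
from h import *
w=dict(np.load('w7.npz')); print(atz(w,np.array([252.7/512,158.8/384]),.033))
s=arm.observe(); R0=R.from_rotvec(s['ee_rot']).as_matrix()
w=np.array([0,0,np.pi/22]); d=R0.T@(np.array([.4337,-.0314,.10])-s['position'])*100
print(d,[(R.from_rotvec(w*i).as_matrix().T@d/22).round(2).tolist() for i in range(22)])
```

```text
[ 0.43375187 -0.03045766  0.033     ]
[2.70404247 0.38626977 7.04993977] [[0.12, 0.02, 0.32], [0.12, -0.0, 0.32], [0.12, -0.02, 0.32], [0.12, -0.04, 0.32], [0.11, -0.05, 0.32], [0.1, -0.07, 0.32], [0.09, -0.08, 0.32], [0.08, -0.09, 0.32], [0.07, -0.1, 0.32], [0.05, -0.11, 0.32], [0.03, -0.12, 0.32], [0.02, -0.12, 0.32], [-0.0, -0.12, 0.32], [-0.02, -0.12, 0.32], [-0.04, -0.12, 0.32], [-0.05, -0.11, 0.32], [-0.07, -0.1, 0.32], [-0.08, -0.09, 0.32], [-0.09, -0.08, 0.32], [-0.1, -0.07, 0.32], [-0.11, -0.05, 0.32], [-0.12, -0.03, 0.32]]
```

>>> carry_out(claw=[3, 3, 3, 3, 3, 3, 3, 3, 3, 3, 3, 3, 3, 3, 3, 3, 3, 3, 3, 3], delta_pos=[[0, 0, 0.3], [0, 0, 0.3], [0, 0, 0.3], [0, 0, 0.3], [0, 0, 0.3], [0, 0, 0.3], [0, 0, 0.3], [0, 0, 0.3], [0, 0, 0.3], [0, 0, 0.3], [0, 0, 0.3], [0, 0, 0.3], [0, 0, 0.3], [0, 0, 0.3], [0, 0, 0.3], [0, 0, 0.3], [0, 0, 0.3], [0, 0, 0.3], [0, 0, 0.3], [0, 0, 0.3]], angular=[[0, 0, 0.147], [0, 0, 0.147], [0, 0, 0.147], [0, 0, 0.147], [0, 0, 0.147], [0, 0, 0.147], [0, 0, 0.147], [0, 0, 0.147], [0, 0, 0.147], [0, 0, 0.147], [0, 0, 0.147], [0, 0, 0.147], [0, 0, 0.147], [0, 0, 0.147], [0, 0, 0.147], [0, 0, 0.147], [0, 0, 0.147], [0, 0, 0.147], [0, 0, 0.147], [0, 0, 0.147]])

```text
clock: 18.95
position: [0.4611, -0.0295, 0.1102]
ee_rot: [3.074, 0.642, -0.008]
force: [-0.3, -0.2, -0.3]
width: 0.329
gripper_force: 0.0
```

Run:
```python
from h import *
s=arm.observe(); print(s['joints'].round(2),s['position'])
f=plan([.4337,-.0309,.075],down(np.radians(12.6))); plan([.4337,-.0309,.013],frm=f)
```

```text
[ 0.15  0.34 -0.25  2.08  0.13  0.74 -1.34] [ 0.46110353 -0.02945907  0.11016134]
2 rows; pos [[-1.28, -0.48, 1.76], [-1.32, -0.36, 1.76]] 
 ang [0.0, 0.003, 0.096]
2 rows; pos [[0.0, 0.0, 3.1], [0.0, 0.0, 3.1]] 
 ang [0.0, 0.0, 0.0]
```

>>> carry_out(claw=[3, 3, 3, 3, 3, 3, 3, 3], delta_pos=[[-1.3, -0.48, 1.76], [-1.32, -0.36, 1.76], [0, 0, 0], [0, 0, 2.2], [0, 0, 2.2], [0, 0, 1.6], [0, 0, 0], [0, 0, 0]], angular=[[0, 0.003, 0.096], [0, 0.003, 0.096], [0, 0, 0], [0, 0, 0], [0, 0, 0], [0, 0, 0], [0, 0, 0], [0, 0, 0]])

```text
clock: 19.75
position: [0.4343, -0.0302, 0.016]
ee_rot: [3.12, 0.36, 0.003]
force: [-0.2, 1.0, 0.1]
width: 0.329
gripper_force: 0.0
```

>>> carry_out(claw=[0.3, 0.3, 0.3, 0.3, 0.3, 0.3], delta_pos=[[0, 0, 0], [0, 0, 0], [0, 0, 0], [0, 0, 0], [0, 0, 0], [0, 0, 0]], angular=[[0, 0, 0], [0, 0, 0], [0, 0, 0], [0, 0, 0], [0, 0, 0], [0, 0, 0]], force=45)

```text
clock: 20.35
position: [0.434, -0.0298, 0.0163]
ee_rot: [3.12, 0.36, 0.005]
force: [0.3, -1.0, 6.9]
width: 0.105
gripper_force: 44.9
```

>>> carry_out(claw=[0.3, 0.3, 0.3, 0.3, 0.3, 0.3, 0.3, 0.3, 0.3, 0.3, 0.3, 0.3, 0.3], delta_pos=[[0, 0, -1], [0, 0, -2], [0, 0, -2.5], [0, 0, -2.5], [0, 0, -2.4], [0.4, -3, 0], [0.4, -3.5, 0], [0.4, -3.5, 0], [0.4, -3.5, 0], [0.4, -3.5, 0], [0.4, -3, 0], [0, 0, 0], [0, 0, 0]], angular=[[0, 0, 0], [0, 0, 0], [0, 0, 0], [0, 0, 0], [0, 0, 0], [0, 0, 0], [0, 0, 0], [0, 0, 0], [0, 0, 0], [0, 0, 0], [0, 0, 0], [0, 0, 0], [0, 0, 0]])

```text
clock: 21.65
position: [0.4106, 0.1709, 0.1198]
ee_rot: [3.119, 0.363, 0.002]
force: [0.0, -0.4, -2.5]
width: 0.099
gripper_force: 44.9
```

Run:
```python
from h import *
s=arm.observe(); print(s['joints'].round(2),s['position'],s['ee_rot'],s['width'])
w=arm.get_image('wrist'); save(w,'w8'); np.savez('w8.npz',**w)
for l,z in dict(dehumidifier=0,slot_mouth=.012,door_hinge=.055,cassette=.11).items():
  for n in('wrist','scene','side'):
    im=w if n=='wrist' else arm.get_image(n)
    for r in arm.place_of(l,im)[:1]: print(n,l,np.round(np.array(r['centre'])*[512,384],1),r['conf'],atz(im,r['centre'],z).round(4)[:2])
cv2.imwrite('pics/w8c.png',cv2.resize(w['frame'],(800,600),interpolation=3)[:,:,::-1])
```

```text
[-0.26  0.3  -0.31  2.11  0.13  0.75 -2.  ] [0.41060004 0.17085292 0.11983021] [3.11940461e+00 3.62663638e-01 2.32388140e-03] 0.09905000487760159
scene dehumidifier [220.6 196. ] 0.72 [0.5513 0.2003]
side dehumidifier [253.8 184.6] 0.93 [0.5328 0.1851]
wrist slot_mouth [122.5 135.3] 0.7 [0.4326 0.282 ]
scene slot_mouth [219.7 192. ] 0.63 [0.5598 0.2108]
side slot_mouth [260.5 179.6] 0.62 [0.5652 0.2047]Traceback (most recent call last):
  File "<stdin>", line 7, in <module>
ValueError: only the last four pictures can be asked about
```

Run:
```python
from h import *
w=dict(np.load('w3.npz')); 
f=lambda c,z:atz(w,np.array([c[0]/1.5625/512,c[1]/1.5625/384]),z)[:2]
a,b=f((368,160),.002),f((507,128),.002); d=a-b; print(a,b,np.linalg.norm(d)); print(np.degrees(np.arctan2(-d[0],d[1])), 'O',a-d/np.linalg.norm(d)*.048, b+d/np.linalg.norm(d)*.058)
g=cv2.cvtColor(w['frame'],cv2.COLOR_RGB2GRAY).astype(int)
# sub-pixel front edge: per column, strongest dark->bright transition near line
P=[]
for u in range(240,322,3):
    v0=102.4+(u-235.5)*(81.9-102.4)/(324.5-235.5); vs=np.arange(int(v0)-6,int(v0)+7)
    gr=np.array([g[v+1,u]-g[v-1,u] for v in vs]); k=gr.argmax(); P.append((u,vs[k],gr[k]))
print(P)
sub=w['frame'][30:115,205:345]; 
# compare fits for predicted origin
rows=[]
```

```text
[0.52076069 0.24615554] [0.54371708 0.14648688] 0.10227823211733328
12.97056544505769 O [0.53153431 0.19938023] [0.53069896 0.20300704]
[(240, np.int64(103), np.int64(35)), (243, np.int64(103), np.int64(26)), (246, np.int64(102), np.int64(35)), (249, np.int64(101), np.int64(39)), (252, np.int64(100), np.int64(38)), (255, np.int64(100), np.int64(39)), (258, np.int64(99), np.int64(41)), (261, np.int64(98), np.int64(39)), (264, np.int64(97), np.int64(35)), (267, np.int64(96), np.int64(34)), (270, np.int64(96), np.int64(37)), (273, np.int64(96), np.int64(34)), (276, np.int64(95), np.int64(32)), (279, np.int64(94), np.int64(37)), (282, np.int64(93), np.int64(29)), (285, np.int64(92), np.int64(33)), (288, np.int64(92), np.int64(39)), (291, np.int64(91), np.int64(45)), (294, np.int64(90), np.int64(34)), (297, np.int64(89), np.int64(38)), (300, np.int64(89), np.int64(45)), (303, np.int64(89), np.int64(30)), (306, np.int64(87), np.int64(44)), (309, np.int64(87), np.int64(54)), (312, np.int64(86), np.int64(58)), (315, np.int64(85), np.int64(47)), (318, np.int64(84), np.int64(50)), (321, np.int64(84), np.int64(58))]
```

Run:
```python
from h import *
O=np.array([.532,.203]); u=np.array([.9744,.225])
T=down(np.radians(13)); p=lambda x,z:[*(O+x*u),z]
f=plan(p(-.128,.06),T); f=plan(p(-.128,.0245),T,frm=f); f=plan(p(-.095,.0245),T,frm=f,vmax=1)
```

```text
2 rows; pos [[-0.15, -0.23, 2.97], [-0.15, -0.23, 2.98]] 
 ang [0.001, -0.001, 0.001]
1 rows; pos [[0.0, 0.0, 3.55]] 
 ang [0.0, 0.0, 0.0]
4 rows; pos [[0.83, -0.0, 0.0], [0.83, -0.0, 0.0], [0.83, -0.0, 0.0], [0.83, -0.0, 0.0]] 
 ang [0.0, 0.0, 0.0]
```

>>> carry_out(claw=[0.3, 0.3, 0.3, 0.3, 0.3, 0.3, 0.3, 0.3, 0.3, 0.3, 0.3], delta_pos=[[-0.15, -0.23, 3.0], [-0.15, -0.23, 3.0], [0, 0, 2], [0, 0, 1.5], [0, 0, 0], [0.8, 0, 0], [0.8, 0, 0], [0.8, 0, 0], [0.8, 0, 0], [0, 0, 0], [0, 0, 0]], angular=[[0, 0, 0], [0, 0, 0], [0, 0, 0], [0, 0, 0], [0, 0, 0], [0, 0, 0], [0, 0, 0], [0, 0, 0], [0, 0, 0], [0, 0, 0], [0, 0, 0]])

```text
clock: 23.3
position: [0.4386, 0.1816, 0.0246]
ee_rot: [3.12, 0.359, 0.003]
force: [-0.0, -0.4, -1.1]
width: 0.104
gripper_force: 44.9
```

Run:
```python
from h import *
s=arm.observe(); print(s['position'],s['ee_rot'],s['force'],s['ft_torque'])
w=arm.get_image('wrist'); save(w,'w9'); np.savez('w9.npz',**w)
cv2.imwrite('pics/w9c.png',cv2.resize(w['frame'][:230,120:400],(730,600),interpolation=3)[:,:,::-1])
```

```text
[0.43862319 0.18155673 0.02463195] [3.12016067e+00 3.59028187e-01 2.98276227e-03] [-0.02786929 -0.42037233 -1.08370451] [-0.02722983  0.14330078  0.04485052]
```

View pics/w9c.png

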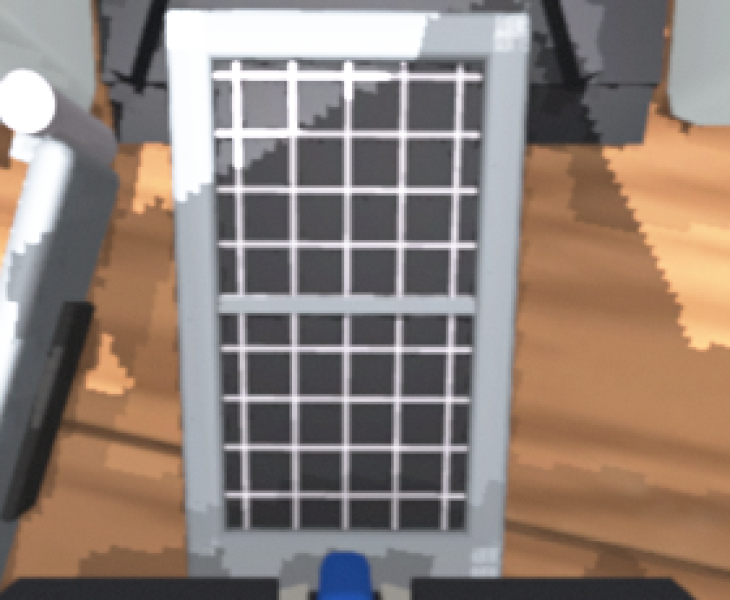

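>>> carry_out(claw=[0.3, 0.3, 0.3, 0.3, 0.3, 0.3, 0.3, 0.3], delta_pos=[[0, 0.16, 0], [0.6, 0, 0], [0.6, 0, 0], [0.6, 0, 0], [0.6, 0, 0], [0.4, 0, 0], [0, 0, 0], [0, 0, 0]], angular=[[0, 0, 0], [0, 0, 0], [0, 0, 0], [0, 0, 0], [0, 0, 0], [0, 0, 0], [0, 0, 0], [0, 0, 0]])

```text
clock: 24.15
position: [0.466, 0.1863, 0.0245]
ee_rot: [3.12, 0.36, 0.002]
force: [0.2, -0.3, -2.0]
width: 0.105
gripper_force: 44.9
```

>>> carry_out(claw=[0.3, 0.3, 0.3, 0.3, 0.3, 0.3, 0.3], delta_pos=[[0.5, 0, 0], [0.5, 0, 0], [0.5, 0, 0], [0.5, 0, 0], [0.5, 0, 0], [0, 0, 0], [0, 0, 0]], angular=[[0, 0, 0], [0, 0, 0], [0, 0, 0], [0, 0, 0], [0, 0, 0], [0, 0, 0], [0, 0, 0]])

```text
clock: 24.85
position: [0.4904, 0.1921, 0.0246]
ee_rot: [3.12, 0.359, 0.003]
force: [-1.5, -0.5, -1.2]
width: 0.106
gripper_force: 44.9
```

>>> carry_out(claw=[0.3, 0.3, 0.3, 0.3, 0.3, 0.3, 0.3, 0.3, 0.3, 0.3], delta_pos=[[0.5, 0, 0], [0.5, 0, 0], [0.5, 0, 0], [0.5, 0, 0], [0.5, 0, 0], [0.5, 0, 0], [0.5, 0, 0], [0.5, 0, 0], [0, 0, 0], [0, 0, 0]], angular=[[0, 0, 0], [0, 0, 0], [0, 0, 0], [0, 0, 0], [0, 0, 0], [0, 0, 0], [0, 0, 0], [0, 0, 0], [0, 0, 0], [0, 0, 0]])

```text
clock: 25.85
position: [0.5296, 0.2012, 0.0246]
ee_rot: [3.12, 0.359, 0.003]
force: [0.3, 0.1, -2.9]
width: 0.105
gripper_force: 44.9
```

>>> carry_out(claw=[0.3, 0.3, 0.3, 0.3, 0.3, 0.3, 0.3, 0.3], delta_pos=[[0.5, 0, 0], [0.5, 0, 0], [0.5, 0, 0], [0.5, 0, 0], [0.4, 0, 0], [0.2, 0, 0], [0, 0, 0], [0, 0, 0]], angular=[[0, 0, 0], [0, 0, 0], [0, 0, 0], [0, 0, 0], [0, 0, 0], [0, 0, 0], [0, 0, 0], [0, 0, 0]])

```text
clock: 26.65
position: [0.5552, 0.2072, 0.0247]
ee_rot: [3.12, 0.359, 0.004]
force: [2.1, 0.7, -7.9]
width: 0.108
gripper_force: 44.9
```

>>> carry_out(claw=[0.3, 0.3, 0.3, 0.3, 0.3], delta_pos=[[0.2, 0, 0], [0.2, 0, 0], [0.1, 0, 0], [0, 0, 0], [0, 0, 0]], angular=[[0, 0, 0], [0, 0, 0], [0, 0, 0], [0, 0, 0], [0, 0, 0]])

```text
clock: 27.15
position: [0.5576, 0.2077, 0.0245]
ee_rot: [3.119, 0.36, -0.003]
force: [-6.8, -1.0, 0.5]
width: 0.106
gripper_force: 44.9
```

>>> carry_out(claw=[2.4, 2.4, 2.4, 2.4, 2.4, 2.4, 2.4, 2.4], delta_pos=[[0, 0, 0], [0, 0, 0], [0, 0, 0], [0, 0, -1.5], [0, 0, -3], [0, 0, -4], [0, 0, -4], [-1, 0, -3]], angular=[[0, 0, 0], [0, 0, 0], [0, 0, 0], [0, 0, 0], [0, 0, 0], [0, 0, 0], [0, 0, 0], [0, 0, 0]])

```text
clock: 27.95
position: [0.5511, 0.2067, 0.1838]
ee_rot: [-3.12, -0.359, -0.01]
force: [0.5, 0.5, 0.1]
width: 0.264
gripper_force: 0.0
```

Run:
```python
from h import *
s=arm.observe(); print(s['position'],s['joints'].round(2))
w=arm.get_image('wrist'); save(w,'w10'); np.savez('w10.npz',**w)
for l,z in dict(dehumidifier=0,slot_mouth=.012,door_hinge=.055,door_knob=.055,pull_fin=.029,cassette=.011).items():
    for r in arm.place_of(l,w)[:1]: print(l,np.round(np.array(r['centre'])*[512,384],1),round(r['conf'],2),atz(w,r['centre'],z).round(4)[:2])
m=cv2.inRange(cv2.cvtColor(w['frame'],cv2.COLOR_RGB2HSV),(100,120,50),(130,255,255)); n,lab,st,c=cv2.connectedComponentsWithStats(m)
print([(st[i].tolist(),c[i].round(1).tolist(),atz(w,c[i]/[512,384],.042).round(4)) for i in range(1,n) if st[i][4]>40])
f=plan([.4418,.2658,.12]); plan([.4418,.2658,.047],frm=f)
```

```text
[0.55114441 0.20672863 0.18380256] [-0.24  0.43 -0.29  1.71  0.14  1.02 -1.92]
dehumidifier [255.4 191.7] 0.9 [0.5359 0.1994]
slot_mouth [256.  151.4] 0.73 [0.5791 0.2092]
door_hinge [194.9 208.8] 0.59 [0.5202 0.2528]
pull_fin [253. 173.] 0.88 [0.5599 0.2079]
[([500, 21, 12, 44, 332], [507.0, 44.1], array([0.7184, 0.0248, 0.042 ])), ([247, 160, 11, 35, 351], [252.2, 177.0], array([0.5583, 0.2082, 0.042 ]))]
4 rows; pos [[-2.27, -2.07, 1.47], [-2.27, -2.07, 1.47], [-2.27, -2.07, 1.47], [-2.27, -2.07, 1.47]] 
 ang [0.0, 0.0, 0.0]
2 rows; pos [[-0.0, -0.01, 3.65], [-0.0, -0.01, 3.65]] 
 ang [0.0, 0.0, 0.0]
```

>>> carry_out(claw=[4, 4, 4, 4, 4, 4, 4, 4, 4, 4], delta_pos=[[-2.8, -2.1, 1.0], [-2.4, -2.1, 1.5], [-2.0, -2.05, 1.7], [-1.9, -2.05, 2.0], [0, 0, 0], [0, 0, 2.5], [0, 0, 2.5], [0, 0, 2.2], [0, 0, 0], [0, 0, 0]], angular=[[0, 0, 0], [0, 0, 0], [0, 0, 0], [0, 0, 0], [0, 0, 0], [0, 0, 0], [0, 0, 0], [0, 0, 0], [0, 0, 0], [0, 0, 0]])

```text
clock: 29.3
position: [0.4423, 0.2658, 0.0453]
ee_rot: [3.119, 0.359, 0.001]
force: [-0.3, -0.2, -0.4]
width: 0.435
gripper_force: 0.0
```

>>> carry_out(claw=[0.5, 0.5, 0.5, 0.5, 0.5], delta_pos=[[0, 0, 0], [0, 0, 0], [0, 0, 0], [0, 0, 0], [0, 0, 0]], angular=[[0, 0, 0], [0, 0, 0], [0, 0, 0], [0, 0, 0], [0, 0, 0]], force=12)

```text
clock: 29.8
position: [0.4427, 0.2663, 0.046]
ee_rot: [3.12, 0.359, 0.004]
force: [-0.7, -1.4, 4.9]
width: 0.145
gripper_force: 12.0
```

Run:
```python
from h import *
s=arm.observe(); p=s['position'][:2]; R0=R.from_rotvec(s['ee_rot']).as_matrix()
O=np.array([.533,.2028]); a0=np.radians(13); M=np.array([[np.cos(a0),-np.sin(a0)],[np.sin(a0),np.cos(a0)]])
H=O+M@[-.003,.05]; r=np.linalg.norm(p-H); a=np.arctan2(*(p-H)[::-1])%(2*np.pi)
e=O+M@[-.008,-.030]; ae=np.arctan2(*(e-H)[::-1])%(2*np.pi); print(s['position'],s['width'],H,r,np.degrees(a),np.degrees(ae),e)
n=11; A=np.linspace(a,ae,n+1); rr=np.linspace(r,.0802,n+1); Q=H+rr[:,None]*np.c_[np.cos(A),np.sin(A)]
D=np.c_[np.diff(Q,axis=0),np.zeros(n)]@R0*100; print(D.round(2).tolist())
```

```text
[0.44267547 0.26627118 0.04601611] 0.14530906823596734 [0.51882934 0.25084365] 0.07770083446255366 168.54779686932667 279.4236656250027 [0.53195357 0.17176929]
[[-0.48, 1.28, -0.0], [-0.25, 1.35, 0.0], [-0.01, 1.38, 0.0], [0.23, 1.36, 0.0], [0.47, 1.3, 0.0], [0.69, 1.2, 0.0], [0.89, 1.07, 0.0], [1.07, 0.9, 0.0], [1.21, 0.7, 0.0], [1.32, 0.47, 0.0], [1.39, 0.24, 0.0]]
```

>>> carry_out(claw=[0.5, 0.5, 0.5, 0.5, 0.5, 0.5, 0.5, 0.5, 0.5, 0.5, 0.5, 0.5, 0.5], delta_pos=[[-0.48, 1.28, 0], [-0.25, 1.35, 0], [0, 1.38, 0], [0.23, 1.36, 0], [0.47, 1.3, 0], [0.69, 1.2, 0], [0.89, 1.07, 0], [1.07, 0.9, 0], [1.2, 0.7, 0], [1.3, 0.47, 0], [1.4, 0.24, 0], [0, 0, 0], [0, 0, 0]], angular=[[0, 0, 0], [0, 0, 0], [0, 0, 0], [0, 0, 0], [0, 0, 0], [0, 0, 0], [0, 0, 0], [0, 0, 0], [0, 0, 0], [0, 0, 0], [0, 0, 0], [0, 0, 0], [0, 0, 0]])

```text
clock: 31.1
position: [0.5323, 0.1709, 0.0456]
ee_rot: [3.12, 0.358, 0.004]
force: [1.7, -0.4, 2.4]
width: 0.145
gripper_force: 12.0
```

>>> carry_out(claw=[0.5, 0.5, 0.5, 0.5, 0.5], delta_pos=[[0.3, 0, 0], [0.3, 0, 0], [0, 0, 0], [0, 0, 0], [0, 0, 0]], angular=[[0, 0, 0], [0, 0, 0], [0, 0, 0], [0, 0, 0], [0, 0, 0]])

```text
clock: 31.6
position: [0.5351, 0.1713, 0.0454]
ee_rot: [3.118, 0.359, -0.003]
force: [-5.6, -3.8, 7.4]
width: 0.15
gripper_force: 12.0
```

>>> carry_out(claw=[3, 3, 3, 3, 3, 3, 3, 3, 3], delta_pos=[[0, 0, 0], [0, 0, 0], [0, 0, -1.5], [0, 0, -3], [0, 0, -4], [-2, 0, -4], [-3, 0, -3], [0, 0, 0], [0, 0, 0]], angular=[[0, 0, 0], [0, 0, 0], [0, 0, 0], [0, 0, 0], [0, 0, 0], [0, 0, 0], [0, 0, 0], [0, 0, 0], [0, 0, 0]])

```text
clock: 32.5
position: [0.4885, 0.1617, 0.2014]
ee_rot: [3.12, 0.36, 0.006]
force: [0.2, 0.0, -0.5]
width: 0.325
gripper_force: 0.0
```

Run:
```python
from h import *
w=arm.get_image('wrist'); save(w,'w11'); s=arm.observe(); print(s['position'],s['force'])
for l,z in dict(dehumidifier=0,door_hinge=.055,door_knob=.055,pull_fin=.029,cassette=.011).items():
    for r in arm.place_of(l,w)[:1]: print(l,np.round(np.array(r['centre'])*[512,384],1),round(r['conf'],2),atz(w,r['centre'],z).round(4)[:2])
m=cv2.inRange(cv2.cvtColor(w['frame'],cv2.COLOR_RGB2HSV),(100,120,50),(130,255,255)); n,lab,st,c=cv2.connectedComponentsWithStats(m)
print([(st[i].tolist(),c[i].round(1).tolist(),atz(w,c[i]/[512,384],.042).round(4),atz(w,c[i]/[512,384],.06).round(4)) for i in range(1,n) if st[i][4]>40])
```

```text
[0.48851759 0.16151241 0.20037607] [ 0.07481172 -0.68466098 -0.86511725]
dehumidifier [227.8 125.2] 0.74 [0.5334 0.1986]
door_hinge [160.2 129.2] 0.8 [0.5185 0.2543]
door_knob [251.9 136.4] 0.6 [0.5313 0.1717]
pull_fin [221.2  97.9] 0.88 [0.5585 0.2085]
[([499, 0, 13, 7, 59], [506.6, 2.2], array([ 0.693 , -0.0177,  0.042 ]), array([ 0.6849, -0.0066,  0.06  ])), ([187, 76, 70, 2, 116], [216.9, 76.6], array([0.5756, 0.2149, 0.042 ]), array([0.5741, 0.2127, 0.06  ])), ([215, 83, 13, 33, 375], [221.3, 99.1], array([0.5571, 0.207 , 0.042 ]), array([0.5568, 0.2053, 0.06  ])), ([246, 129, 15, 17, 202], [253.0, 137.1], array([0.53  , 0.1703, 0.042 ]), array([0.5312, 0.1707, 0.06  ]))]
```

```bash
python3 -c "
from cell import arm
print(arm.sign_off())"
```

```text
the job is handed in; nothing more can be done
None
```

The cassette is home in the slot, fin up, and the door is shut on it. In the last camera check the fin and door knob were within about 1 mm of their expected positions. The job was handed in at about 33 s without a verdict coming back, and I did not re-check the loose items at the end.

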